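# Clear the jug off a block incubator and hold its hood half open

### The job

A steel jug has been left standing on the hood of the heated block incubator. Lift it off, keep it upright and set it down gently on the empty white drip tray beside the incubator, standing wholly inside the tray's rim; then, with the jug out of the hand, take the hood by its bar handle, raise it to about 50 degrees and finish while still holding it there by the handle, far enough open for a colleague to reach the tubes and no farther, so that the block stays warm. The hood has no stay and falls shut when let go, so do not let it drop; leave the tip box, the timer and the white bottle round it where they stand.

Things in the scene. Friction and masses are not known exactly. Their poses are not given: they have to be found in the camera images.
- jug: Open half-litre steel jug, 105 mm tall, 66 wide at the foot, 84 at the rim, wall 3, about 0.26 kg (+-30 %). Origin: centre of its underside, z up. Its strap handle is on its -x side, a small spout on its +x side (56 from the axis). It starts upright on the flat top of the hood, 169 above the worktop, the handle within 1 rad of the incubator's front direction.
- jug_grip (a point): Middle of the upright grip of the jug's handle: 74 mm from the jug's axis (toward its -x), 65 above its underside; axes as the jug's. The grip is a flat strap, 14 wide along y and 8 thick along x, upright from 28 to 92 above the underside, with 26 to 32 free between it and the wall: pinch it across the 14 from above.
- drip_tray: Flat white drip tray with a fine grid pattern, fixed, 205 mm along its x, 172 along its y; floor 3 above the worktop, rim 11 high and 3 wide all round. Origin: centre of its underside; x and y are level, along its sides. It lies left or right of the incubator, the tip box on the other side.
- incubator: White heated block incubator, fixed, 216 mm along x, 240 along y, casing 105 tall; its front (-x) has a grey control panel and looks to the robot, turned up to 0.25 rad. Origin: centre of its underside. A grey hinged hood 62 tall covers it: flat top 169 above the worktop from -64 to +104 along x, then sloping down to the front at 45 degrees. Tubes inside reach 135.
- hood_handle: D-shaped handle fixed on the hood's sloping front: a straight round steel bar, 12 mm thick, 110 long, its axis 40 off the slope (34 clear). Origin: middle of the bar; y along the bar, z square away from the slope: up and to the robot at 45 degrees when shut, nearly straight up at 50 degrees open. When shut it lies 116 in front of the incubator's origin, 173 above the worktop.
- hood_hinge (a point): Middle of the hood's hinge line at the top rear edge of the casing: 108 mm behind the incubator's origin (+x), 107 above the worktop. The hinge line runs along the incubator's y. With the hood shut, the handle's bar is 224 in front of this line and 66 above it.
- hood (a joint): Opening angle of the hood in rad: 0 shut, growing as the front rises, stop at 1.85; 50 degrees is 0.873. The hood weighs 0.46 kg (+-20 %) with its handle, turns almost without friction and falls shut from anything below about 1.2; holding it half open takes about 1 to 3 N at the handle.
- tip_box: Bystander, loose: blue pipette-tip box with a closed clear-blue lid, 73 x 118 x 62 mm. Origin: centre of its underside. It stands beside the incubator, on the side away from the drip tray.
- timer: Bystander, loose: small white bench timer, 62 x 62 x 16 mm, lying in front of the incubator. Origin: centre of its underside.
- white_bottle: Bystander, loose: white plastic bottle with a light blue cap, 48 mm thick, 83 tall, standing in front of the incubator, to the right. Origin: centre of its underside.
Things that resemble listed ones, but are neither listed nor needed, are in the scene too. What is meant by the jug is not yellow, and is the smaller of those in its own colour.

How it is judged (in metres and radians):
On the way:
1. the jug stands upright inside the drip tray's rim, let go, while the hood is still shut (x of jug in the frame of drip_tray between -0.062 and 0.062 m and y of jug in the frame of drip_tray between -0.046 and 0.046 m and height (world z) of jug below 0.01 m and angle between jug's own z axis and vertical below 0.08 rad and linear speed of jug below 0.03 m/s and contact force between the fingers and jug below 0.1 N and value of joint hood below 0.1 rad), for 0.2 s.
At the end, for the whole second after the job is handed in: The fingers hold the hood by its handle, at rest between 44 and 56 degrees open (0.768 to 0.977 rad), and the jug stands untouched, still and upright (within 0.08 rad) on the drip tray, its axis within 62 mm (tray x) and 46 mm (tray y) of the tray's centre (x of jug in the frame of drip_tray between -0.062 and 0.062 m and y of jug in the frame of drip_tray between -0.046 and 0.046 m and height (world z) of jug below 0.01 m and angle between jug's own z axis and vertical below 0.08 rad and linear speed of jug below 0.03 m/s and contact force between the fingers and jug below 0.1 N and value of joint hood between 0.768 and 0.977 rad and velocity of joint hood between -0.08 and 0.08 rad/s and contact force between the fingers and hood_handle above 0.5 N); the arm keeps its last pose, push and grip.
It fails at once if the jug is dropped: it moves faster than 0.6 m/s out of the fingers (linear speed of jug above 0.6 m/s and contact force between the fingers and jug below 0.01 N).
It fails at once if the jug is tipped by more than 0.6 rad (angle between jug's own z axis and vertical above 0.6 rad).
It fails at once if the hood drops: it closes faster than 2.5 rad/s (velocity of joint hood below -2.5 rad/s).
It fails at once if the tip box, the timer or the white bottle is pushed more than 30 mm (distance of any of tip_box, timer, white_bottle from where it was at the start of the episode above 0.03 m).
It also fails if it takes over 54 s, if anything falls off the work surface, if the arm or the gripper's body presses on something with over 40 N, if the wrist force passes 120 N, or if a joint passes its speed limit or range.

### The arm

A 6-joint arm with a two-finger parallel gripper is mounted at the origin on a cart in front of the work surface, level with it; the furniture and walls round the work are solid. World frame = base frame: x ahead of the robot, y to its left, z up, the work surface at z = 0. Lengths are in mm, angles in rad, forces in N, time in s.
With the tool pointing down it reaches from about 350 to 975 mm from the base axis. Payload 7.1 kg.
Tool frame: the origin (TCP) lies on the front face of the gripper's body, between the roots of the fingers; the fingertips stand 80 mm ahead of it and the grasp point (between the pads) lies 61 mm ahead of it; z points along the fingers, y is the line along which they close (so a half turn about z gives the same grasp; the last joint's range is limited). The gripper opens to 88 mm and grips with 3 to 60 N. Pads are 20 mm wide; open, the fingers measure 115 mm over their backs; the gripper's body (75 mm by 178 mm) begins 61 mm behind the grasp point.
Start: joints at [-1.235, 0.423, 1.63, -0, 1.089, -0.019], TCP at [217.144, -586.05, 302.675] pointing down, gripper open.
Joint ranges: [-3, 3], [-0.9, 2.11], [0.09, 2.58], [-1.31, 4.45], [0.11, 2.69], [-2.54, 2.54]. Speed limits (rad/s): [2.39, 2.39, 3.01, 3.14, 3.14, 3.14].

### API

Orientations are given as a rotation vector (axis times angle).
In Python, from workcell import readout, vision, close_job gives the robot as it stands.
- The arm moves only by the tool servo_tool, never from a script. Its argument "plan" is a list that holds one entry, the list of rows, each a list of 7 numbers: the gripper command: -1 is fully open, 1 is shut, values between are in proportion, then the shift along the world's x, y, z in units of 40 mm (1.0 is 40 mm), then the turn, a rotation vector about the world's x, y, z in units of 5 degrees (1.0 is 5 degrees). A call has 1 to 5 rows; each row shifts and turns the commanded pose from where the row before left it; what a row does not reach is not made up. A row lasts 1/12 s, in which the tool goes at most 41.7 mm and 7.16 degrees, less where a joint would pass 70% of its speed; a pose out of reach is approached as far as the arm can. A call is refused whole if a number of a shift passes 1 or a number of a turn 1, either way. A call with a gripper value outside its range is refused whole. The fingers move at their own pace and stop on an object; the grip force is fixed at half the most. Time passes only in rows, so rows that do not move let the fingers close. It gives the time, the measured TCP pose, the force, the opening and the grip force at its end, in the units of the state.
- readout.get_obs(): the state, without advancing time (a new reading comes with each control period).
- vision.get_image(name): name is "scene" or "side" or "wrist"; returns the picture (384x512x3 uint8, red, green, blue); there is no depth.
- vision.camera_params(name): a dict with "fx", "fy", "cx", "cy" (pixels), "rvec" (rotation vector, rad) and "tvec" (3), from world to camera coordinates, as OpenCV has them; the wrist camera has in their place "hand_eye" (4x4, takes a point from camera to tool coordinates, whose origin is the TCP and whose axes are the flange's). Camera axes: x right, y down, z forward; pixel columns grow to the right and rows downward; lengths in mm; the calibration is good to about 2 mm. A picture is of the moment at which its call begins: read the wrist's pose just before it. camera_params takes no time and is no camera call.
- close_job(): hands the job in; it is judged then, once.
The state is a dict: "t": time; "qpos": joint angles; "qvel": joint speeds; "joint_torque": joint torques, N m; "ee_pos": TCP position; "orientation": TCP orientation; "ft_force": force on the tool from outside, world axes, zero at the start; "moment": the same for the moment, N m; "width": finger opening in mm; "grasp_force": force on a finger pad.
Only numpy, scipy, OpenCV 4.12 (cv2) and the standard library are available. Lean on these libraries where they do the work, as an engineer would, in place of code of your own. Each camera call takes 0.05 s, during which the arm holds its last target. There are 200 camera calls.

## Working session

There is one attempt and no reset: what is moved stays moved. The work goes in short steps, Python scripts to look and compute and a tool call to move; the robot and the scene stay as the last step left them, time stands still between calls to the robot, and variables do not carry over. Pictures are saved under pics/ and viewed, at most 10 in all, crops included, and the job is handed in when it is done.

Besides the shell and the picture viewer there is one more tool, called after "Call:" by a JSON object that holds its "method" and its "body". servo_tool: Moves the arm, as the interface text tells. Its arguments: {"type":"object","properties":{"plan":{"type":"array"}},"required":["plan"]}

```bash
ls; mkdir -p pics; cat > h.py <<'E'
import numpy as np, cv2
from workcell import readout, vision, close_job
def cam(n):
    p=vision.camera_params(n); K=np.array([[p['fx'],0,p['cx']],[0,p['fy'],p['cy']],[0,0,1.]])
    if 'rvec' in p: R=cv2.Rodrigues(np.array(p['rvec'],float))[0]; t=np.array(p['tvec'],float).ravel()
    else:
        o=readout.get_obs(); T=np.eye(4); T[:3,:3]=cv2.Rodrigues(np.array(o['orientation'],float))[0]; T[:3,3]=o['ee_pos']
        M=np.linalg.inv(T@np.array(p['hand_eye'])); R,t=M[:3,:3],M[:3,3]
    return K,R,t
def atz(c,u,v,z):
    K,R,t=c; d=R.T@np.linalg.inv(K)@[u,v,1]; C=-R.T@t; return C+d*(z-C[2])/d[2]
def proj(c,P):
    K,R,t=c; q=(K@(R@np.atleast_2d(P).T+t[:,None])); return (q[:2]/q[2]).T
def save(n,f): 
    im=vision.get_image(n)[:,:,::-1]; cv2.imwrite('pics/'+f,im); return im
E
python3 - <<'E'
from h import *
a=save('scene','s0.png');b=save('side','d0.png')
for n in('scene','side'):
    K,R,t=cam(n);print(n,K[0,0],(-R.T@t).round(),R[2].round(2))
print(readout.get_obs()); print(vision.camera_params('wrist'))
E
```

```text
pics
scene 367.3409482477824 [104. 724. 938.] [ 0.4  -0.68 -0.61]
side 466.7545182929139 [  -70. -1214.  1045.] [ 0.44  0.69 -0.58]
{'t': 0.1, 'qpos': array([-1.23498962e+00,  4.23777946e-01,  1.63057204e+00,  3.95690507e-06,
        1.08860547e+00, -1.90253719e-02]), 'qvel': array([ 0.00132011, -0.00200373, -0.0009696 ,  0.00020712, -0.0002396 ,
       -0.00047204]), 'joint_torque': array([ 2.34262870e-04, -5.45610809e+01, -2.74326718e+01,  6.45875372e-02,
        1.88276125e-02, -4.12520569e-05]), 'ee_pos': array([ 217.0318487 , -585.70733798,  301.98723228]), 'orientation': array([-3.09095444e+00, -5.54209082e-01,  3.32071311e-04]), 'ft_force': array([-0.22180791, -0.45543258, -0.01927666]), 'moment': array([ 0.03880093, -0.02089033,  0.02028529]), 'grasp_force': 0.0, 'width': 87.80406014349349}
{'fx': 283.1918768865432, 'fy': 283.1918768865432, 'cx': 260.42981461125845, 'cy': 193.36392894716445, 'hand_eye': array([[ 6.17285147e-04, -9.69653477e-01, -2.44482623e-01,
         6.55692744e+01],
       [ 9.99999304e-01,  3.52659826e-04,  1.12616139e-03,
        -2.88906920e-01],
       [-1.00576711e-03, -2.44483148e-01,  9.69653020e-01,
        -8.25904248e+01],
       [ 0.00000000e+00,  0.00000000e+00,  0.00000000e+00,
         1.00000000e+00]])}
```

View pics/s0.png

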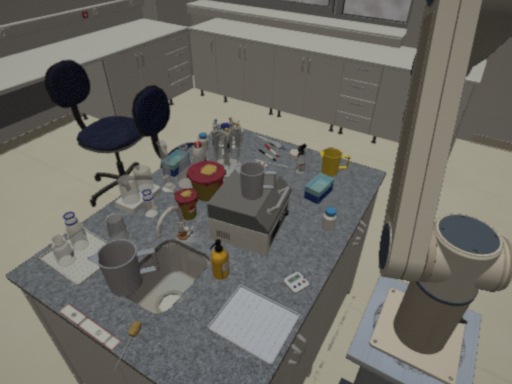

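View pics/d0.png

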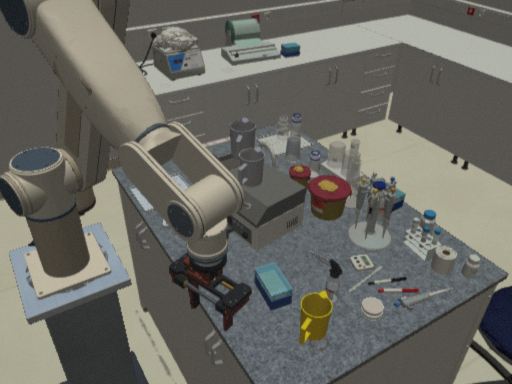

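Candidates: grey jug on the hood (scene 252,180), a larger grey jug by the sink (122,268), a yellow jug (332,162). By the description it is the one on the hood. The tray is at (255,322), timer (297,281), bottle (330,215), tip box (319,187). A close crop will check this.

```bash
python3 - <<'E'
import cv2,numpy as np
a=cv2.imread('pics/s0.png')[150:250,195:345];b=cv2.imread('pics/d0.png')[135:255,195:345]
a=cv2.resize(a,None,fx=5,fy=5,interpolation=cv2.INTER_CUBIC)
for k in range(0,750,50): cv2.line(a,(k,0),(k,6),(0,255,0),1)
cv2.imwrite('pics/c1.png',a)
b=cv2.resize(b,None,fx=5,fy=5,interpolation=cv2.INTER_CUBIC);cv2.imwrite('pics/c2.png',b)
E
```

```text
(no output)
```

View pics/c1.png

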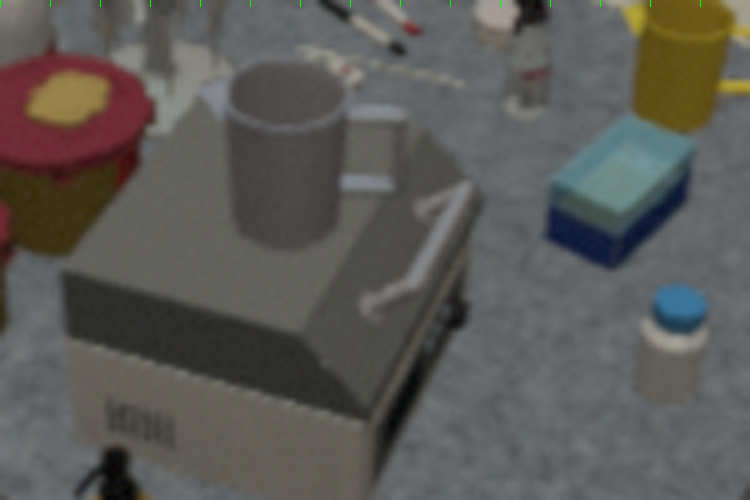

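View pics/c2.png

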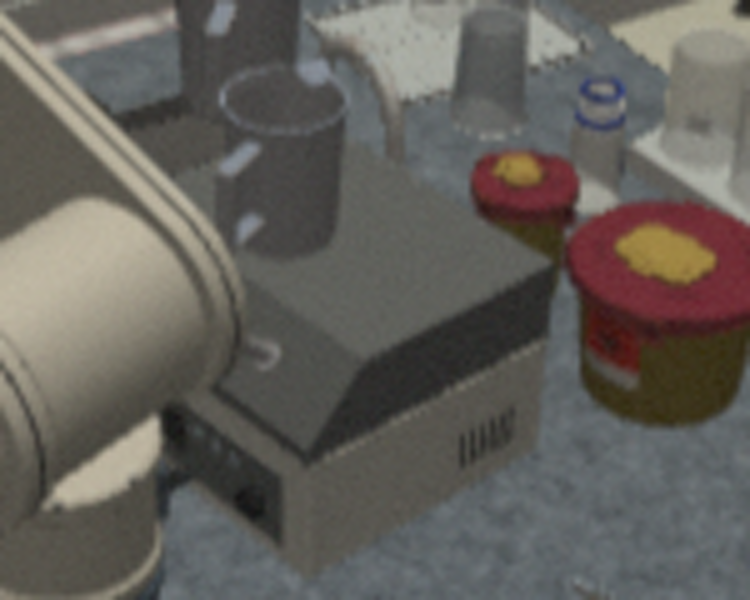

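The crops show the jug on the hood. Its rim centre is at scene (252.4,169.4) and side (252,154.4), and its handle top at scene (276,173). The hood bar ends are at scene (288.6,187) and (277.4,206.6).

```bash
python3 - <<'E'
from h import *
s=cam('scene');d=cam('side')
for nm,c,u,v,z in [('jug',s,252.4,169.4,274),('jug side',d,252,154.4,274),('htop',s,276,173,261),('hbot',s,273.4,186.6,197),('htop side',d,242.4,167,261),('spout',s,238,169,272),('hood LR',s,208,204.4,169),('hood LF',s,256,216.6,169),('hood RF',s,278,175,169),('side RR',d,305.4,188,169),('side RF',d,268,207,169),
 ('bar1',s,288.6,187,173),('bar2',s,277.4,206.6,173),('lip LF',s,268.6,233.6,107),('bottom LF',s,268,248,0),
 ('t1',s,256,288,11),('t2',s,299,324,11),('t3',s,260,357,11),('t4',s,211,319,11),('timer',s,297,282,16),('bottle cap',s,331,211,83),('bottle base',s,328,229,0),('tip',s,319,190,40)]:
    print(nm,atz(c,u,v,z).round())
a=save('scene','x.png')[275:365,195:345]
cv2.imwrite('pics/c3.png',cv2.resize(a,None,fx=5,fy=5,interpolation=cv2.INTER_CUBIC))
E
```

```text
jug [ 606. -102.  274.]
jug side [ 611. -110.  274.]
htop [ 541. -141.  261.]
hbot [ 551. -149.  197.]
htop side [ 556. -142.  261.]
spout [648. -83. 272.]
hood LR [703.  14. 169.]
hood LF [540. -17. 169.]
hood RF [ 588. -252.  169.]
side RR [ 744. -232.  169.]
side RF [ 581. -257.  169.]
bar1 [ 520. -203.  173.]
bar2 [503. -90. 173.]
lip LF [498. -28. 107.]
bottom LF [516. -61.   0.]
t1 [460. 112.  11.]
t2 [294. 155.  11.]
t3 [339. 294.  11.]
t4 [514. 270.  11.]
timer [361.  30.  16.]
bottle cap [ 376. -265.   83.]
bottle base [ 374. -260.    0.]
tip [ 479. -410.   40.]
```

View pics/c3.png

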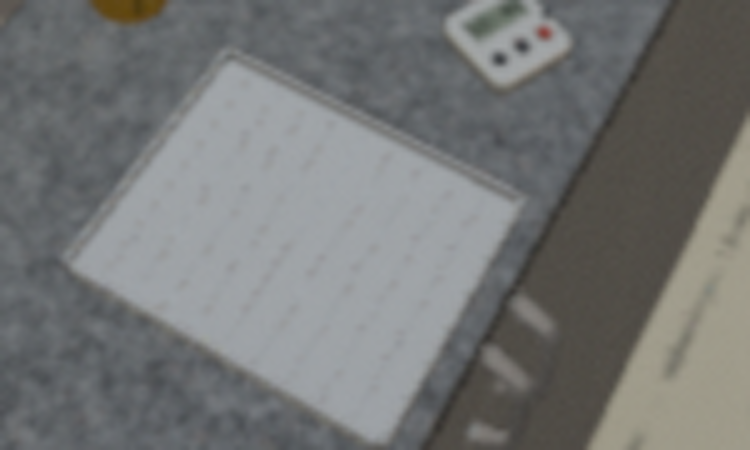

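Read off the crop, the tray corners are scene (240.6,285), (299.6,315.6), (271.6,363.6) and (208.4,327.6). The incubator yaw is about 0.185, and the bar middle comes out at (511,-146), which matches its stated position. The jug axis is (608,-106) with the grip near (544,-143). I'll approach above the grip while working out the tray.

Call:
{"method": "servo_tool", "body": {"plan": [[[-1,0.4,0.6,0.4,0,0,0.3],[-1,0.55,0.74,0.3,0,0,0.3],[-1,0.55,0.74,0.3,0,0,0.3],[-1,0.55,0.74,0.3,0,0,0.3],[-1,0.55,0.74,0.3,0,0,0.3]]]}}

```text
t: 0.57
ee_pos: [321.6, -442.1, 366.9]
orientation: [-3.049, -0.756, 0.0]
ft_force: [1.7, -0.2, 0.5]
width: 87.5
grasp_force: 0.0
```

Call:
{"method": "servo_tool", "body": {"plan": [[[-1,0.55,0.74,0.3,0,0,0.3],[-1,0.55,0.74,0.3,0,0,0.3],[-1,0.55,0.74,0.1,0,0,0],[-1,0.55,0.74,0,0,0,0],[-1,0.55,0.74,0,0,0,0]]]}}

```text
t: 0.98
ee_pos: [431.9, -294.0, 395.2]
orientation: [3.028, 0.835, 0.001]
ft_force: [0.1, -0.7, 0.9]
width: 88.2
grasp_force: 0.0
```

```bash
python3 - <<'E'
from h import *
s=cam('scene')
c=[atz(s,u,v,11)[:2] for u,v in[(240.6,285),(299.6,315.6),(271.6,363.6),(208.4,327.6)]]
c=np.array(c);print(c.round(),c.mean(0).round(1),[np.linalg.norm(c[i]-c[i-1]).round() for i in range(4)])
e=c[0]-c[1]+c[3]-c[2];print(np.arctan2(e[1],e[0]))
print('soap',atz(s,220,276,0),atz(s,218,242,150))
E
```

```text
[[507. 127.]
 [304. 130.]
 [305. 294.]
 [505. 296.]] [405.1 211.7] [np.float64(168.0), np.float64(203.0), np.float64(164.0), np.float64(200.0)]
-0.0007351349574632412
soap [587.16230101 124.96375711   0.        ] [588.40979032 120.53384202 150.        ]
```

Call:
{"method": "servo_tool", "body": {"plan": [[[-1,0.55,0.74,0,0,0,0],[-1,0.55,0.74,0,0,0,0],[-1,0.55,0.74,0,0,0,0],[-1,0.5,0.7,0,0,0,0],[-1,0.3,0.4,0,0,0,0]]]}}

```text
t: 1.4
ee_pos: [530.5, -160.1, 394.5]
orientation: [-3.027, -0.838, -0.0]
ft_force: [0.3, 0.1, -0.2]
width: 87.8
grasp_force: 0.0
```

```bash
python3 - <<'E'
from h import *
o=readout.get_obs();print(o['ee_pos'],o['orientation']);c=cam('wrist');np.savez('w.npz',K=c[0],R=c[1],t=c[2])
im=save('wrist','w0.png')
cv2.imwrite('pics/w0b.png',cv2.resize(im,None,fx=1.5,fy=1.5,interpolation=cv2.INTER_CUBIC))
print(proj(c,[[608,-106,274],[544,-143,261],[511,-145,173]]))
E
```

```text
[ 530.50252323 -160.05207078  394.50290487] [-3.02720814e+00 -8.37618336e-01 -4.92609579e-04]
[[251.17522276  77.98235937]
 [250.90420545 181.94342416]
 [239.87242045 191.60148484]]
```

View pics/w0b.png

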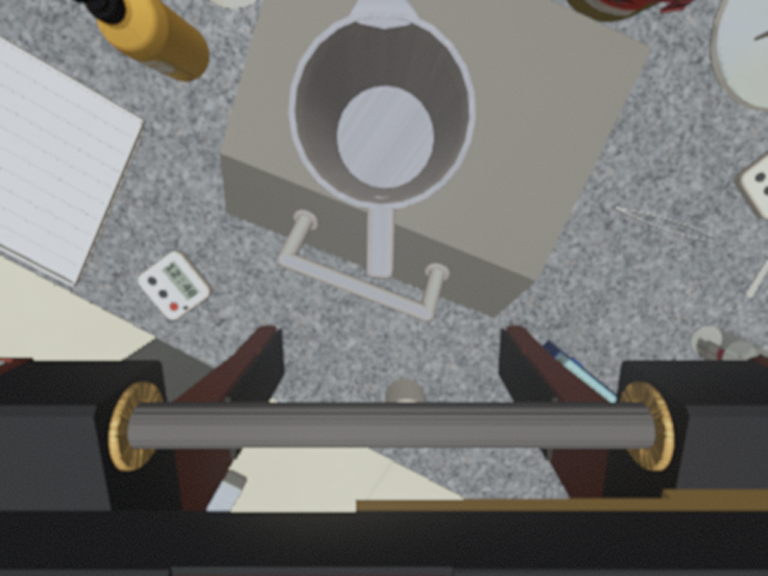

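The wrist view shows the rim centre at (254.7,72.7), the outer end of the strap at (252.7,184) and the bar ends at (190,173.5) and (286.5,210.5). All are in the native pixels of the 512x384 image.

```bash
python3 - <<'E'
from h import *
w=np.load('w.npz');c=(w['K'],w['R'],w['t'])
a=atz(c,254.7,72.7,274);h=atz(c,252.7,184,261);f=atz(c,256.7,91,171)
b=[atz(c,190,173.5,173),atz(c,286.5,210.5,173)]
print(a,f,h,np.linalg.norm((h-a)[:2]),b,(b[0]+b[1])/2,np.linalg.norm(b[0]-b[1]),np.arctan2(*(b[0]-b[1])[:2])*-1)
d=(h-a)[:2];d/=np.linalg.norm(d);print('grip',a[:2]+74*d,'jug yaw',np.arctan2(-d[1],-d[0]))
e=readout.get_obs();print(np.array([*(a[:2]+74*d)])-e['ee_pos'][:2])
R=cv2.Rodrigues(e['orientation'])[0];print('toolx',np.arctan2(R[1,0],R[0,0]))
E
```

```text
[ 612.05487874 -106.34320713  274.        ] [ 611.05694211 -107.01985022  171.        ] [ 543.30912818 -145.03349853  261.        ] 78.88546677804717 [array([500.65653407, -88.34133931, 173.        ]), array([ 519.01374785, -200.89333758,  173.        ])] [ 509.83514096 -144.61733845  173.        ] 114.03920209143456 0.16167626448205866
grip [ 547.56663078 -142.63736473] jug yaw 0.5126193457661703
[15.83964722 16.09774981]
toolx 0.5410324474098098
```

Call:
{"method": "servo_tool", "body": {"plan": [[[-1,0.41,0.4,0,0,0,-0.3],[-1,0,0,-0.8,0,0,0],[-1,0,0,-0.8,0,0,0],[-1,0,0,-0.6,0,0,0],[-1,0,0,-0.2,0,0,0]]]}}

```text
t: 1.87
ee_pos: [543.5, -146.4, 294.8]
orientation: [-3.036, -0.795, 0.009]
ft_force: [-0.9, 0.3, -0.7]
width: 87.8
grasp_force: 0.0
```

Call:
{"method": "servo_tool", "body": {"plan": [[[-1,0,0,0,0,0,0],[1,0,0,0,0,0,0],[1,0,0,0,0,0,0],[1,0,0,0,0,0,0],[1,0,0,0,0,0,0]]]}}

```text
t: 2.28
ee_pos: [546.1, -147.1, 300.2]
orientation: [3.038, 0.795, 0.004]
ft_force: [1.5, -0.2, 0.7]
width: 64.7
grasp_force: 0.0
```

Call:
{"method": "servo_tool", "body": {"plan": [[[1,0,0,0,0,0,0],[1,0,0,0,0,0,0],[1,0,0,0,0,0,0],[1,0,0,0,0,0,0]]]}}

```text
t: 2.62
ee_pos: [545.5, -146.8, 298.8]
orientation: [3.039, 0.795, 0.0]
ft_force: [-1.0, 1.1, 0.2]
width: 37.9
grasp_force: 0.0
```

Call:
{"method": "servo_tool", "body": {"plan": [[[1,0.04,0.09,0,0,0,0],[1,0,0,0,0,0,0],[1,0,0,0,0,0,0],[1,0,0,0,0,0,0],[1,0,0,0,0,0,0]]]}}

```text
t: 3.03
ee_pos: [547.2, -143.1, 298.6]
orientation: [-3.039, -0.795, -0.0]
ft_force: [0.1, 0.1, -1.1]
width: 14.1
grasp_force: 30.0
```

Call:
{"method": "servo_tool", "body": {"plan": [[[1,0,0,0,0,0,0],[1,0,0,0,0,0,0],[1,0,0,0,0,0,0]]]}}

```text
t: 3.28
ee_pos: [547.2, -143.2, 298.6]
orientation: [-3.039, -0.795, -0.0]
ft_force: [1.6, 0.1, -1.3]
width: 14.2
grasp_force: 30.0
```

Gripped at 14 mm. I'll lift gently.

Call:
{"method": "servo_tool", "body": {"plan": [[[1,0,0,0.1,0,0,0],[1,0,0,0.2,0,0,0],[1,0,0,0.3,0,0,0],[1,0,0,0.3,0,0,0],[1,0,0,0.2,0,0,0]]]}}

```text
t: 3.7
ee_pos: [547.6, -143.4, 344.9]
orientation: [3.038, 0.795, 0.003]
ft_force: [-0.6, 0.6, -3.0]
width: 14.2
grasp_force: 30.0
```

```bash
python3 - <<'E'
from h import *
o=readout.get_obs();print(o['ee_pos'],o['ft_force'],o['moment'])
im=save('wrist','w1.png')[:230,120:390]
im2=save('scene','s1.png')[140:240,190:340]
cv2.imwrite('pics/w1b.png',np.hstack([cv2.resize(im,(400,341)),cv2.resize(im2,(400,341))]))
E
```

```text
[ 547.64426097 -143.44624845  344.94822275] [-0.56597084  0.60779635 -2.99397478] [-0.12984455  0.10017698 -0.03428262]
```

View pics/w1b.png

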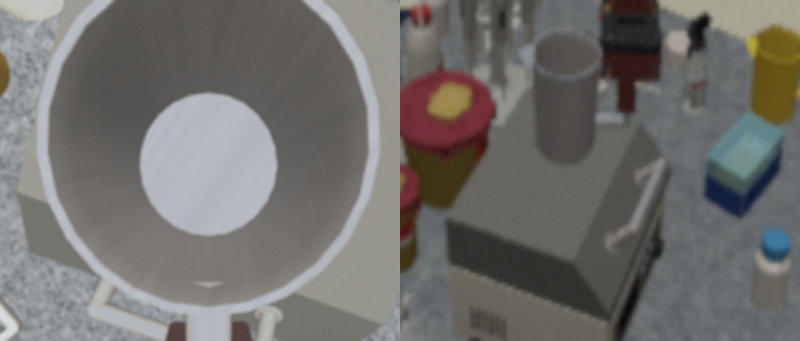

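The jug is lifted and upright, with the floor circle centred in the wrist view. Carrying it to the tray.

Call:
{"method": "servo_tool", "body": {"plan": [[[1,-0.1,0.15,0.1,0,0,0],[1,-0.2,0.31,0,0,0,0],[1,-0.3,0.46,0,0,0,0],[1,-0.41,0.63,0,0,0,0],[1,-0.41,0.63,0,0,0,0]]]}}

```text
t: 4.22
ee_pos: [488.5, -54.6, 345.9]
orientation: [-3.039, -0.794, 0.002]
ft_force: [-0.0, 0.7, -3.7]
width: 13.8
grasp_force: 30.0
```

Call:
{"method": "servo_tool", "body": {"plan": [[[1,-0.41,0.63,0,0,0,0],[1,-0.41,0.63,0,0,0,0],[1,-0.41,0.63,0,0,0,0],[1,-0.41,0.63,0,0,0,0],[1,-0.41,0.63,0,0,0,0]]]}}

```text
t: 4.63
ee_pos: [405.9, 71.4, 346.2]
orientation: [-3.039, -0.795, 0.002]
ft_force: [0.5, -0.3, -3.2]
width: 13.9
grasp_force: 30.0
```

Call:
{"method": "servo_tool", "body": {"plan": [[[1,-0.41,0.63,0,0,0,0],[1,-0.41,0.63,0,0,0,0],[1,-0.3,0.46,-0.2,0,0,0],[1,-0.2,0.31,-0.4,0,0,0],[1,-0.1,0.15,-0.6,0,0,0]]]}}

```text
t: 5.05
ee_pos: [350.0, 159.0, 299.3]
orientation: [-3.037, -0.798, -0.005]
ft_force: [0.1, 1.0, -3.5]
width: 13.9
grasp_force: 30.0
```

Call:
{"method": "servo_tool", "body": {"plan": [[[1,-0.2,0.3,-0.6,0,0,0],[1,0,0.1,-0.7,0,0,0],[1,0,0,-0.7,0,0,0],[1,0,0,-0.6,0,0,0],[1,0,0,-0.4,0,0,0]]]}}

```text
t: 5.47
ee_pos: [341.2, 173.0, 176.7]
orientation: [3.039, 0.796, -0.005]
ft_force: [-0.3, -0.1, -3.6]
width: 13.9
grasp_force: 30.0
```

Call:
{"method": "servo_tool", "body": {"plan": [[[1,0,0,-0.3,0,0,0],[1,0,0,-0.2,0,0,0],[1,0,0,-0.2,0,0,0],[1,0,0,0,0,0,0],[1,0,0,0,0,0,0]]]}}

```text
t: 5.88
ee_pos: [343.3, 173.2, 150.8]
orientation: [3.039, 0.795, -0.001]
ft_force: [0.0, 0.1, -3.9]
width: 13.9
grasp_force: 30.0
```

Call:
{"method": "servo_tool", "body": {"plan": [[[1,0,0,-0.2,0,0,0],[1,0,0,-0.1,0,0,0],[1,0,0,-0.05,0,0,0],[1,0,0,-0.05,0,0,0],[1,0,0,0,0,0,0]]]}}

```text
t: 6.3
ee_pos: [343.5, 173.1, 134.4]
orientation: [3.039, 0.795, -0.001]
ft_force: [-0.2, -1.0, -3.2]
width: 13.6
grasp_force: 30.0
```

Call:
{"method": "servo_tool", "body": {"plan": [[[1,0,0,-0.03,0,0,0],[1,0,0,-0.03,0,0,0],[1,0,0,0,0,0,0]]]}}

```text
t: 6.55
ee_pos: [343.6, 173.2, 132.5]
orientation: [-3.039, -0.795, -0.001]
ft_force: [-0.7, 0.0, 0.4]
width: 14.0
grasp_force: 30.0
```

Touchdown: the carried weight is off the wrist. Releasing.

Call:
{"method": "servo_tool", "body": {"plan": [[[0.5,0,0,0,0,0,0],[0,0,0,0,0,0,0],[-0.5,0,0,0,0,0,0],[-0.5,0,0,0,0,0,0],[-0.5,0,0,0,0,0,0]]]}}

```text
t: 6.97
ee_pos: [343.7, 173.2, 132.3]
orientation: [-3.039, -0.795, -0.001]
ft_force: [0.1, 0.9, 0.7]
width: 43.4
grasp_force: 0.0
```

Call:
{"method": "servo_tool", "body": {"plan": [[[-0.5,0,0,0.2,0,0,0],[-0.5,0,0,0.5,0,0,0],[-0.5,0,0,0.8,0,0,0],[-0.5,0,0,0.9,0,0,0],[-0.5,0,0,0.9,0,0,0]]]}}

```text
t: 7.38
ee_pos: [342.9, 172.8, 266.0]
orientation: [3.039, 0.795, -0.002]
ft_force: [1.1, 0.4, 0.5]
width: 65.7
grasp_force: 0.0
```

Call:
{"method": "servo_tool", "body": {"plan": [[[-0.5,0,0,0.9,0,0,0],[-0.5,0,0,0.5,0,0,0],[-0.5,0,0,0,0,0,0]]]}}

```text
t: 7.63
ee_pos: [345.2, 173.9, 325.0]
orientation: [-3.038, -0.795, -0.014]
ft_force: [0.1, -0.0, -0.4]
width: 66.1
grasp_force: 0.0
```

```bash
python3 - <<'E'
from h import *
o=readout.get_obs();print(o['t'],o['ee_pos'],o['orientation'],o['width'],o['qpos'])
im=save('scene','s2.png')
cv2.imwrite('pics/s2b.png',np.hstack([cv2.resize(im[220:384,180:344],(400,400)),cv2.resize(save('wrist','w2.png'),(500,375))[:,:400].copy() if 0 else cv2.resize(vision.get_image('wrist')[:,:,::-1],(400,400))]))
w=cam('wrist');print(proj(w,[[408,209,108],[408,209,3]]))
# hood handle plan
yaw=0.182; ux=np.array([np.cos(yaw),np.sin(yaw),0]); B=np.array([510,-145,173.]); H=B+224*ux-[0,0,66]
print('hinge',H)
for th in (45,):
    zt=ux*np.sin(np.radians(th))-np.array([0,0,np.cos(np.radians(th))]); print('TCP grasp',B-61*zt,'pre',B-140*zt,zt)
    xt=np.array([-np.sin(yaw),np.cos(yaw),0]); yt=np.cross(zt,xt); print(cv2.Rodrigues(np.c_[xt,yt,zt])[0].ravel(),yt)
E
```

```text
7.6333 [345.20360039 173.94498047 325.03486698] [-3.0376411  -0.79490567 -0.01412383] 66.06943633534246 [ 4.35967350e-01  2.20158386e-02  2.10192940e+00 -3.31470529e-06
  1.00850394e+00  1.49487365e+00]
[[260.82926699 114.01826437]
 [260.63035779 116.28178122]]
hinge [ 730.30034123 -104.45669408  107.        ]
TCP grasp [ 467.57889386 -152.80703232  216.13351365] pre [ 412.64008426 -162.91777909  271.99494937] [ 0.69542797  0.12798414 -0.70710678]
[1.61395289 1.93808339 0.80278043] [0.69542797 0.12798414 0.70710678]
```

View pics/s2b.png

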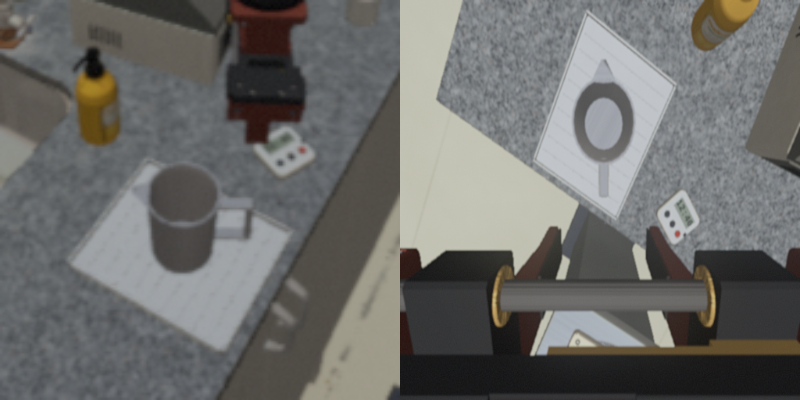

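The jug stands upright, well inside the tray, let go. Next the hood. I'll take the bar with the tool tilted about 25°, which stays clear of the wrist singularity, and turn the tool yaw by +71° on the way.

Call:
{"method": "servo_tool", "body": {"plan": [[[-0.5,0.17,-0.55,0,0,0,0.95],[-0.5,0.17,-0.55,0,0,0,0.95],[-0.5,0.17,-0.55,0,0,0,0.95],[-0.5,0.17,-0.55,0,0,0,0.95],[-0.5,0.17,-0.55,0,0,0,0.95]]]}}

```text
t: 8.15
ee_pos: [376.6, 62.0, 318.5]
orientation: [-2.806, -1.409, 0.006]
ft_force: [0.0, 0.7, 1.2]
width: 65.7
grasp_force: 0.0
```

Call:
{"method": "servo_tool", "body": {"plan": [[[0.1,0.17,-0.55,0,0,0,0.95],[0.1,0.17,-0.55,0,0,0,0.95],[0.1,0.17,-0.55,0,0,0,0.95],[0.1,0.17,-0.55,0,0,0,0.95],[0.1,0.17,-0.55,0,0,0,0.95]]]}}

```text
t: 8.57
ee_pos: [410.6, -47.9, 318.3]
orientation: [-2.455, -1.955, 0.004]
ft_force: [0.6, 1.0, 0.4]
width: 40.1
grasp_force: 0.0
```

Call:
{"method": "servo_tool", "body": {"plan": [[[0.1,0.17,-0.55,0,0,0,0.95],[0.1,0.17,-0.55,0,0,0,0.95],[0.1,0.17,-0.55,0,0,0,0.95],[0.1,0.17,-0.55,0,0,0,0.95],[0.1,0.17,-0.55,0,0,0,0.95]]]}}

```text
t: 8.98
ee_pos: [444.7, -157.7, 318.1]
orientation: [-2.0, -2.418, 0.002]
ft_force: [0.4, 0.9, 0.1]
width: 39.7
grasp_force: 0.0
```

Call:
{"method": "servo_tool", "body": {"plan": [[[0.1,0,0,0,0.18,-0.98,0],[0.1,0,0,0,0.18,-0.98,0],[0.1,0,0,0,0.18,-0.98,0],[0.1,0,0,0,0.18,-0.98,0],[0.1,0,0,0,0.18,-0.98,0]]]}}

```text
t: 9.4
ee_pos: [444.5, -156.7, 318.4]
orientation: [1.806, 2.171, 0.48]
ft_force: [0.8, 1.5, 0.1]
width: 39.7
grasp_force: 0.0
```

```bash
cat >> h.py <<'E'
yaw=0.182; ux=np.array([np.cos(yaw),np.sin(yaw),0]); uy=np.array([-np.sin(yaw),np.cos(yaw),0]); uz=np.array([0,0,1.])
def want(B,th):
    zt=ux*np.sin(np.radians(th))-uz*np.cos(np.radians(th)); return np.c_[uy,np.cross(zt,uy),zt]
def delta(B,th,back=61):
    o=readout.get_obs(); R=cv2.Rodrigues(o['orientation'])[0]; W=want(B,th)
    print(o['t'],'pos',o['ee_pos'].round(1),'q',o['qpos'].round(2),'F',o['ft_force'].round(1),'w',round(o['width'],1))
    print('shift units',((B-back*W[:,2]-o['ee_pos'])/40).round(3),'turn units',(np.degrees(cv2.Rodrigues(W@R.T)[0]).ravel()/5).round(2))
E
python3 - <<'E'
from h import *
delta(np.array([510,-145,173.]),25,150)
c=cam('wrist');im=save('wrist','w3.png')
np.savez('w.npz',K=c[0],R=c[1],t=c[2])
print(proj(c,[[510,-145,173],[520,-199,173],[500,-91,173]]))
cv2.imwrite('pics/w3b.png',cv2.resize(im,None,fx=1.5,fy=1.5,interpolation=cv2.INTER_CUBIC))
E
```

```text
9.4 pos [ 444.5 -156.7  318.4] q [-0.49  0.08  2.12  0.45  0.65 -1.  ] F [0.8 1.5 0.1] w 39.7
shift units [ 0.079  0.006 -0.235] turn units [ 0.   -0.01 -0.01]
[[259.84400236 199.42918682]
 [259.80771859 255.95998629]
 [259.88438926 136.50565357]]
```

View pics/w3b.png

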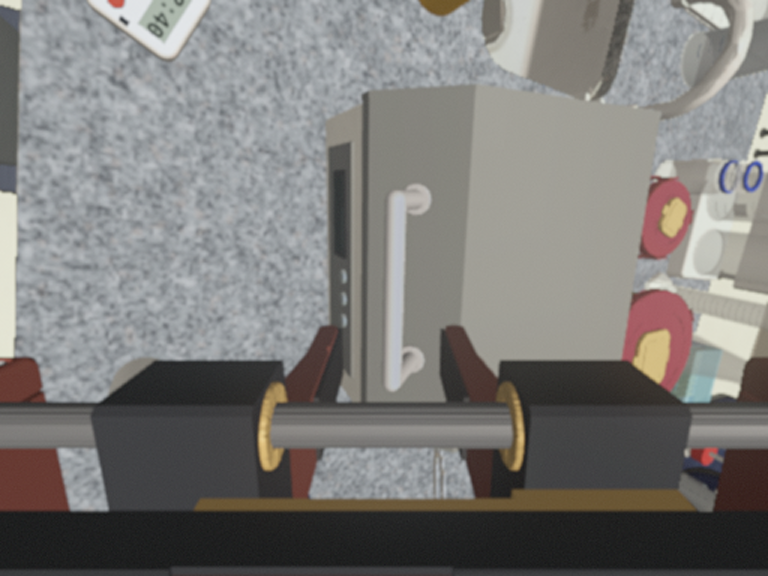

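The wrist view shows the bar from (265,130) to (262,260) native, mid (263.7,194.9), about 4 px from the prediction.

```bash
python3 - <<'E'
from h import *
w=np.load('w.npz');c=(w['K'],w['R'],w['t'])
a=atz(c,265.2,130,173);b=atz(c,262,260,173);B=atz(c,263.7,194.9,173);print(a,b,B,np.linalg.norm(a-b))
delta(B,25,61)
E
```

```text
[503.89471233 -84.89710253 173.        ] [ 523.09179166 -203.15525814  173.        ] [ 513.03879825 -140.6235669   173.        ] 119.80617356521462
9.45 pos [ 443.1 -156.   317.4] q [-0.5   0.08  2.13  0.46  0.64 -1.01] F [-1.6  1.4 -0.2] w 39.4
shift units [ 1.115  0.268 -2.227] turn units [-0.02  0.02 -0.02]
```

Call:
{"method": "servo_tool", "body": {"plan": [[[0.1,0.27,0.06,-0.56,0,0,0],[0.1,0.27,0.05,-0.56,0,0,0],[0.1,0.27,0.05,-0.56,0,0,0],[0.1,0.28,0.05,-0.55,0,0,0],[0.1,0,0,0,0,0,0]]]}}

```text
t: 9.87
ee_pos: [488.1, -147.1, 226.0]
orientation: [1.811, 2.18, 0.476]
ft_force: [-0.3, 0.3, 0.4]
width: 39.6
grasp_force: 0.0
```

```bash
python3 - <<'E'
from h import *
delta(np.array([512.,-143,173]),25)
E
```

```text
9.8667 pos [ 488.1 -147.1  226. ] q [-0.42  0.3   2.12  0.6   0.44 -1.12] F [-0.3  0.3  0.4] w 39.6
shift units [-0.036 -0.013  0.056] turn units [-0.02 -0.12 -0.04]
```

Call:
{"method": "servo_tool", "body": {"plan": [[[1,0,0,0.04,0,0,0],[1,0,0,0,0,0,0],[1,0,0,0,0,0,0],[1,0,0,0,0,0,0],[1,0,0,0,0,0,0]]]}}

```text
t: 10.28
ee_pos: [486.7, -148.0, 232.6]
orientation: [1.806, 2.175, 0.477]
ft_force: [-7.4, -0.3, 0.2]
width: 11.0
grasp_force: 30.1
```

Call:
{"method": "servo_tool", "body": {"plan": [[[1,0,0,0,0,0,0],[1,0,0,0,0,0,0],[1,0,0,0,0,0,0]]]}}

```text
t: 10.53
ee_pos: [486.7, -148.0, 232.6]
orientation: [1.807, 2.175, 0.478]
ft_force: [-10.4, -2.0, 0.3]
width: 11.2
grasp_force: 30.1
```

```bash
cat > arc.py <<'E'
from h import *
o=readout.get_obs();R=cv2.Rodrigues(o['orientation'])[0]
B=o['ee_pos']+61*R[:,2]; print(o['t'],'grasp',B.round(1),'F',o['ft_force'].round(1),'w',o['width'],o['grasp_force'],'q',o['qpos'].round(2))
H0=np.array([512,-143,173.])+224*ux-66*uz
d=B-H0; h=np.degrees(np.arctan2(d[2],-d@ux)); print('hood est',h-16.42,'radius',np.hypot(d[2],d@ux),'tilt',np.degrees(np.arctan2(R[:,2]@ux,-R[2,2])))
E
cat > plan.py <<'E'
from h import *
import sys
r=233.5; n=25; f=lambda a:(-r*np.cos(np.radians(16.42+a))*ux+r*np.sin(np.radians(16.42+a))*uz)
tcp=lambda a:f(a)-61*want(0,25-a/2)[:,2]
for i in range(n): print(i,((tcp(2*i+2)-tcp(2*i))/40).round(3))
print('turn per row (1deg)',(uy*-0.2*-1).round(3))
E
python3 arc.py; python3 plan.py
```

```text
10.5333 grasp [ 511.8 -143.3  177.2] F [-10.4  -2.    0.3] w 11.214793731137101 30.06334215402603 q [-0.43  0.28  2.12  0.6   0.44 -1.12]
hood est 0.9588507085825348 radius 234.98483676993217 tilt 24.75468695499588
0 [0.084 0.015 0.205]
1 [0.091 0.017 0.203]
2 [0.097 0.018 0.2  ]
3 [0.104 0.019 0.197]
4 [0.111 0.02  0.193]
5 [0.117 0.022 0.19 ]
6 [0.123 0.023 0.186]
7 [0.129 0.024 0.182]
8 [0.135 0.025 0.178]
9 [0.141 0.026 0.173]
10 [0.147 0.027 0.168]
11 [0.153 0.028 0.164]
12 [0.158 0.029 0.159]
13 [0.163 0.03  0.153]
14 [0.168 0.031 0.148]
15 [0.173 0.032 0.142]
16 [0.178 0.033 0.136]
17 [0.183 0.034 0.131]
18 [0.187 0.034 0.124]
19 [0.191 0.035 0.118]
20 [0.195 0.036 0.112]
21 [0.199 0.037 0.105]
22 [0.202 0.037 0.099]
23 [0.205 0.038 0.092]
24 [0.208 0.038 0.085]
turn per row (1deg) [-0.036  0.197  0.   ]
```

Bar held. Raising along the arc, about 2° per row.

Call:
{"method": "servo_tool", "body": {"plan": [[[1,0.08,0.015,0.2,-0.036,0.197,0],[1,0.09,0.017,0.2,-0.036,0.197,0],[1,0.097,0.018,0.2,-0.036,0.197,0],[1,0.104,0.019,0.197,-0.036,0.197,0],[1,0.111,0.02,0.193,-0.036,0.197,0]]]}}

```text
t: 10.95
ee_pos: [506.7, -144.7, 272.8]
orientation: [1.851, 2.228, 0.387]
ft_force: [-1.2, 2.7, -2.3]
width: 11.5
grasp_force: 30.0
```

```bash
python3 arc.py
```

```text
10.95 grasp [ 526.9 -140.9  215.4] F [-1.2  2.7 -2.3] w 11.488965699667844 30.045635998249054 q [-0.38  0.24  2.02  0.32  0.61 -0.8 ]
hood est 11.006153119296624 radius 235.3857227669666 tilt 19.709983683769828
```

Forces are small and the arc fits. Continuing.

Call:
{"method": "servo_tool", "body": {"plan": [[[1,0.117,0.022,0.19,-0.036,0.197,0],[1,0.123,0.023,0.186,-0.036,0.197,0],[1,0.129,0.024,0.182,-0.036,0.197,0],[1,0.135,0.025,0.178,-0.036,0.197,0],[1,0.141,0.026,0.173,-0.036,0.197,0]]]}}

```text
t: 11.37
ee_pos: [533.0, -140.2, 309.6]
orientation: [1.894, 2.278, 0.294]
ft_force: [0.0, -0.2, -4.0]
width: 11.2
grasp_force: 30.0
```

Call:
{"method": "servo_tool", "body": {"plan": [[[1,0.147,0.027,0.168,-0.036,0.197,0],[1,0.153,0.028,0.164,-0.036,0.197,0],[1,0.158,0.029,0.159,-0.036,0.197,0],[1,0.163,0.03,0.153,-0.036,0.197,0],[1,0.168,0.031,0.148,-0.036,0.197,0]]]}}

```text
t: 11.78
ee_pos: [565.0, -134.8, 341.4]
orientation: [1.934, 2.326, 0.198]
ft_force: [0.6, -1.1, -4.4]
width: 11.1
grasp_force: 30.0
```

Call:
{"method": "servo_tool", "body": {"plan": [[[1,0.173,0.032,0.142,-0.036,0.197,0],[1,0.178,0.033,0.136,-0.036,0.197,0],[1,0.183,0.034,0.131,-0.036,0.197,0],[1,0.187,0.034,0.124,-0.036,0.197,0],[1,0.191,0.035,0.118,-0.036,0.197,0]]]}}

```text
t: 12.2
ee_pos: [601.7, -128.7, 367.4]
orientation: [1.973, 2.371, 0.097]
ft_force: [1.0, -3.5, -5.6]
width: 11.3
grasp_force: 30.0
```

```bash
python3 arc.py
```

```text
12.2 grasp [ 606.8 -127.9  306.6] F [ 1.  -3.5 -5.6] w 11.28227247452408 29.981254935264587 q [-0.24  0.32  1.63  0.04  1.11 -0.44]
hood est 40.90060098002005 radius 237.1455209028938 tilt 4.8189592530990355
```

Call:
{"method": "servo_tool", "body": {"plan": [[[1,0.195,0.036,0.11,-0.036,0.197,0],[1,0.199,0.037,0.103,-0.036,0.197,0],[1,0.202,0.037,0.095,-0.036,0.197,0],[1,0.15,0.028,0.065,-0.036,0.197,0],[1,0.09,0.017,0.038,0,0,0]]]}}

```text
t: 12.62
ee_pos: [635.7, -122.9, 384.3]
orientation: [2.002, 2.406, 0.014]
ft_force: [-1.2, -5.8, -0.3]
width: 10.8
grasp_force: 30.0
```

Call:
{"method": "servo_tool", "body": {"plan": [[[1,0,0,0,0,0,0],[1,0,0,0,0,0,0],[1,0,0,0,0,0,0]]]}}

```text
t: 12.87
ee_pos: [635.1, -123.1, 384.0]
orientation: [2.002, 2.405, 0.015]
ft_force: [0.3, -5.5, -1.6]
width: 11.5
grasp_force: 30.0
```

```bash
python3 arc.py; python3 - <<'E'
from h import *
s=save('scene','s4.png');d=save('side','d4.png')
cv2.imwrite('pics/f.png',np.hstack([cv2.resize(s[130:370,150:350],(400,480)),cv2.resize(d[80:320,150:350],(400,480))]))
E
```

```text
12.8667 grasp [ 636.  -123.1  323. ] F [ 0.3 -5.5 -1.6] w 11.508035663446382 30.044973492622375 q [-0.21  0.37  1.51  0.    1.24 -0.39]
hood est 49.08182702570933 radius 237.3601004305149 tilt 0.8868651815951927
```

View pics/f.png

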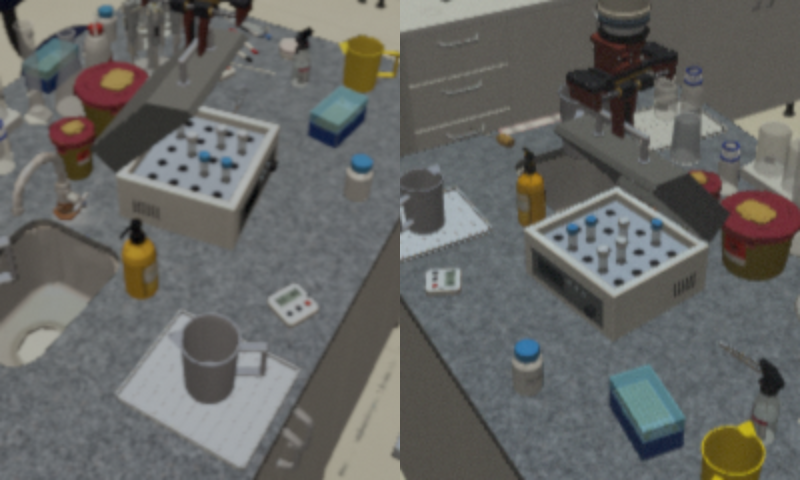

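The pictures show the hood held about half open (around 49° by the arc) by its handle. The jug is upright in the tray and the bystanders stand where they were.

```bash
python3 -c "
from workcell import close_job
print(close_job())"
```

```text
the job is handed in; nothing more can be done
None
```

I handed the job in at about 13 s with the jug let go upright near the tray's centre and the hood held by its bar at about 49 degrees; the hand-in gave no verdict back.

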